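Level the pouring plate by feeling for its high corner

ROBOT

A 6-joint arm with a two-finger parallel gripper is mounted at the origin on a cart in front of the work surface, level with it; the furniture and walls round the work are solid. World frame = base frame: x ahead of the robot, y to its left, z up, the work surface at z = 0. Lengths are in m, angles in rad, forces in N, time in s.
With the tool pointing down it reaches from about 0.375 to 0.9 m from the base axis. Payload 3.1 kg.
Tool frame: the origin (TCP) lies midway between the tips of the shut fingers; the grasp point (between the pads) lies 19 mm behind it (pinch_z is the distance from the TCP to the grasp point, in m); y points along the fingers, z is the direction in which the jaws open and shut, and the axes are right-handed (so a half turn about y gives the same grasp; the last joint's range is limited). The gripper opens to 87 mm and grips with 3 to 60 N. Pads are 19 mm wide; open, the fingers measure 117 mm over their backs; the gripper's body (75 mm by 190 mm) begins 51 mm behind the grasp point.
Start: joints at [-1.385, 0.527, 1.433, -0, 1.181, -0.178], TCP at [0.222, -0.584, 0.223] pointing down, gripper open.
Joint ranges: [-3.08, 3.08], [-0.75, 2.2], [0.22, 2.44], [-1.43, 4.57], [0, 2.65], [-2.85, 2.85]. Speed limits (rad/s): [2.79, 2.79, 3.14, 3.14, 3.14, 3.14].

INTERFACE

Orientations are given as a unit quaternion [x, y, z, w].
In Python, from rig import * gives the robot as it stands.
- The arm moves only by the tool drive_tool, never from a script. Its argument "plan" is a list of rows, each a list of 7 numbers: the shift along the tool's x, y, z in mm, then the turn, a rotation vector about the tool's x, y, z in degrees, then the finger opening in mm, from 0 to 87. A call has 1 to 10 rows; each row is the pose to reach, as a shift and turn from the pose commanded when the call began, along the tool's axes at that moment; what a row does not reach only later rows make up. A row lasts 1/10 s, in which the tool goes at most 50 mm and 8.59 degrees, less where a joint would pass 70% of its speed; a pose out of reach is approached as far as the arm can. A call with a gripper value outside its range is refused whole. The fingers move at their own pace and stop on an object; "newtons" is the grip in N (left out, the last holds). Time passes only in rows, so rows that repeat a pose let the fingers close. It gives the time, the measured TCP pose, the force and the opening at its end, in the units of the state.
- get_obs(): the state, without advancing time (a new reading comes with each control period).
- camera(name): name is "side" or "top" or "wrist"; returns the picture (400x640x3 uint8, blue, green, red); there is no depth.
- get_calibration(name): a dict with "fx", "fy", "cx", "cy" (pixels), "D" ([k1, k2, p1, p2, k3] as OpenCV has them; the pictures are not rectified), "origin" and "rotation" of the camera in the world; the wrist camera has in their place "tool_from_camera" (4x4, takes a point from camera to tool coordinates, whose origin is the TCP and whose axes are the tool frame's). Camera axes: x right, y down, z forward; pixel columns grow to the right and rows downward; lengths in m; the calibration is good to about 2 mm. A picture is of the moment at which its call begins: read the wrist's pose just before it. get_calibration takes no time and is no camera call.
- hand_in(): hands the job in, once; it reports no verdict.
Trained networks look in the newest picture that a camera, given by its name, has taken for a name from the list of things; names that differ only in an ending like _2 or _b are one class to them, and where a whole thing is asked for, a point or a joint stands for the part that bears it (a point fixed in the world has none). Each returns a list of dicts, best first, with "conf" (0 to 1); they miss things now and then, are a little off and sometimes report something else, mostly with a low value. They report only what shows in the picture. A call takes as long as a camera call.
- spot_in(camera, target): "location" ([column, row] in pixels, amid what is visible of it).
- mark_of(camera, target): "location" ([column, row] in pixels: a listed point, or the origin of a listed thing).
The state is a dict: "time": time; "q": joint angles; "joint_velocities": joint speeds; "joint_torque": joint torques, N m; "position": TCP position; "tool_rot": TCP orientation; "ft_force": force on the tool from outside, world axes, zero at the start; "moment": the same for the moment, N m; "grip_width": finger opening in m.
Only numpy, scipy, OpenCV 4.12 (cv2) and the standard library are available. Lean on these libraries where they do the work, as an engineer would, in place of code of your own. Each camera call takes 0.05 s, during which the arm holds its last target. There are 200 camera calls.

TASK

The round aluminium plate of this levelling table must be level before agar dishes are poured on it, but one of its three corners stands a few millimetres too high while the other two are right. Feel lightly with the closed fingertips (never more than about 15 N) at the three dots to find which corner it is, then turn that corner's black knob counter-clockwise until all three dots are at their proper height again, to within 0.8 mm, and let go. Leave the things round the table where they are.

Things in the scene. Friction and masses are not known exactly. Their poses are not given: they have to be found in the camera images.
- plate_level (a point): levelling table: a grey three-armed base with rubber feet, fixed on the bench, carries a loose round aluminium plate (184 mm across, 8 mm thick) with three lugs. This point is on the base's axis, 52 mm over the bench, where the middle of the plate's upper face is when level. z is up, -x points to corner 1. It belongs to the base, which is level, and does not follow the plate
- mark_1 (a point): proper place of dot 1, 52 mm over the bench, 68 mm from the base's axis. The dot is a dark spot, 8 mm across, on the plate's upper face; it is 1.5 to 2.5 mm too high if corner 1 is the high one, else 0.3 to 0.5 mm. The point belongs to the base: the plate's real height must be felt. The knob's edge is 32 mm farther out, its top 41 mm up. On its rubber washers the plate gives 0.14 mm per newton here
- knob_1 (a point): centre, half-way up, of the grip of corner 1's knob: round, knurled, black, 35 mm across, 20 mm high, 118 mm from the base's axis, straight outwards of dot 1, 31 mm above the plate. It turns about z (friction 0.06 N m) and keeps its height; a full turn moves this corner of the plate 12 mm (1.9 mm per rad, 1.4 mm at the dot, 0.3 mm at the other dots): counter-clockwise from above lowers it
- mark_2 (a point): proper place of dot 2, 52 mm over the bench, 68 mm from the base's axis. The dot is a dark spot, 8 mm across, on the plate's upper face; it is 1.5 to 2.5 mm too high if corner 2 is the high one, else 0.3 to 0.5 mm. The point belongs to the base: the plate's real height must be felt. The knob's edge is 32 mm farther out, its top 41 mm up. On its rubber washers the plate gives 0.14 mm per newton here
- knob_2 (a point): centre, half-way up, of the grip of corner 2's knob: round, knurled, black, 35 mm across, 20 mm high, 118 mm from the base's axis, straight outwards of dot 2, 31 mm above the plate. It turns about z (friction 0.06 N m) and keeps its height; a full turn moves this corner of the plate 12 mm (1.9 mm per rad, 1.4 mm at the dot, 0.3 mm at the other dots): counter-clockwise from above lowers it
- mark_3 (a point): proper place of dot 3, 52 mm over the bench, 68 mm from the base's axis. The dot is a dark spot, 8 mm across, on the plate's upper face; it is 1.5 to 2.5 mm too high if corner 3 is the high one, else 0.3 to 0.5 mm. The point belongs to the base: the plate's real height must be felt. The knob's edge is 32 mm farther out, its top 41 mm up. On its rubber washers the plate gives 0.14 mm per newton here
- knob_3 (a point): centre, half-way up, of the grip of corner 3's knob: round, knurled, black, 35 mm across, 20 mm high, 118 mm from the base's axis, straight outwards of dot 3, 31 mm above the plate. It turns about z (friction 0.06 N m) and keeps its height; a full turn moves this corner of the plate 12 mm (1.9 mm per rad, 1.4 mm at the dot, 0.3 mm at the other dots): counter-clockwise from above lowers it
- dish: bystander: covered dish, 65 mm across and 14 mm high, nearest of the dishes; origin at the centre of its underside
- dropper: bystander: brown dropper bottle, 34 mm across and 78 mm high; origin at the centre of its underside
- lens: bystander: black hand lens, 125 mm long, lying on the bench; origin under its middle

How it is judged:
By the outcome, as a careful person would: the job done as asked, in the order asked, and still so for the second after the job is handed in, with the robot touching nothing.
It also fails if it takes over 56 s, if anything falls off the work surface, if the arm or the gripper's body presses on something with over 40 N, if the wrist force passes 120 N, or if a joint passes its speed limit or range.

## Working session

There is one attempt and no reset: what is moved stays moved. The work goes in short steps, Python scripts to look and compute and a tool call to move; the robot and the scene stay as the last step left them, time stands still between calls to the robot, and variables do not carry over. Pictures are saved under pics/ and viewed, about 8 in all and at most 12, crops included, and the job is handed in when it is done.

Besides the shell and the picture viewer there is one more tool, called after "Emit:" in YAML: its name, and indented under it one key for each argument. drive_tool: Moves the arm, as the interface text tells. Its arguments: {"type":"object","properties":{"plan":{"type":"array","items":{"type":"array","items":{"type":"number"}}},"newtons":{"type":"number"}},"required":["plan"]}

```bash
mkdir -p pics; cat > h.py <<'E'
from rig import *
import numpy as np, cv2
from scipy.spatial.transform import Rotation as R
def ray(cam,px,obs=None):
    c=get_calibration(cam);K=np.array([[c['fx'],0,c['cx']],[0,c['fy'],c['cy']],[0,0,1]])
    u=cv2.undistortPoints(np.array([[px]],float),K,np.array(c['D'],float))[0,0]
    d=np.array([u[0],u[1],1.])
    if cam=='wrist':
        o=obs or get_obs();T=np.array(c['tool_from_camera']);Rt=R.from_quat(o['tool_rot']).as_matrix()
        return Rt@T[:3,3]+np.array(o['position']),Rt@T[:3,:3]@d
    return np.array(c['origin']),np.array(c['rotation'])@d
def at(cam,px,z,obs=None):
    o,d=ray(cam,px,obs);return o+d*(z-o[2])/d[2]
E
python3 - <<'E'
from h import *
o=get_obs();print(o)
print(R.from_quat(o['tool_rot']).as_matrix().round(3))
ims=[camera(n) for n in('top','side')]
cv2.imwrite('pics/a.png',ims[0]);cv2.imwrite('pics/b.png',ims[1])
Z={'plate_level':.052,'mark_1':.052,'knob_1':.083,'dish':0,'dropper':0,'lens':0}
for c in('top','side'):
    for n,z in Z.items():
        for r in mark_of(c,n)[:4]: print(c,n,round(r['conf'],2),np.round(r['location'],1),at(c,r['location'],z).round(4))
E
```

```text
{'time': 0.0, 'q': array([-1.38551542e+00,  5.28474840e-01,  1.43388040e+00, -2.44041681e-05,
        1.18140202e+00, -1.78502445e-01]), 'joint_velocities': array([-0.00082009,  0.00107512, -0.00070319, -0.00039572,  0.0032795 ,
        0.00091566]), 'joint_torque': array([ 2.77575697e-05, -4.40037096e+01, -1.76594210e+01,  6.34410605e-02,
        5.82223583e-02, -1.58458406e-04]), 'position': array([ 0.22226665, -0.58336666,  0.22157328]), 'tool_rot': array([-0.12792253,  0.6962061 , -0.69467556,  0.12790139]), 'ft_force': array([ 0.16109189, -0.26585911,  0.46357916]), 'moment': array([ 0.04022467, -0.02057547, -0.03065265]), 'grip_width': 0.08669562955165007}
[[-0.935 -0.     0.356]
 [-0.356  0.002 -0.935]
 [-0.    -1.    -0.002]]Traceback (most recent call last):
  File "<stdin>", line 9, in <module>
  File "h.py", line 13, in at
    o,d=ray(cam,px,obs);return o+d*(z-o[2])/d[2]
        ~~~^^^^^^^^^^^^
  File "h.py", line 11, in ray
    return np.array(c['origin']),np.array(c['rotation'])@d
                                 ~~~~~~~~~~~~~~~~~~~~~~~^~
ValueError: matmul: Input operand 1 has a mismatch in its core dimension 0, with gufunc signature (n?,k),(k,m?)->(n?,m?) (size 3 is different from 4)
```

```bash
sed -i "s/np.array(c\['rotation'\])@d/R.from_quat(c['rotation']).as_matrix()@d/" h.py
python3 - <<'E'
from h import *
print(get_calibration('top'),get_calibration('wrist'))
for n in('top','side'): camera(n)
Z={'plate_level':.052,'mark_1':.052,'knob_1':.083,'dish':0,'dropper':0,'lens':0}
for c in('top','side'):
    for n,z in Z.items():
        for r in mark_of(c,n)[:4]: print(c,n,round(r['conf'],2),np.round(r['location'],1),at(c,r['location'],z).round(4))
E
```

```text
{'fx': 440.36115101497165, 'fy': 440.36115101497165, 'cx': 317.7621698105325, 'cy': 194.68696148567884, 'D': array([-0.03868116,  0.        ,  0.        ,  0.        ,  0.        ]), 'origin': array([0.4907059 , 0.00693522, 1.42466415]), 'rotation': array([-0.69822223,  0.71512761, -0.02306618,  0.02337021])} {'fx': 347.57366184189755, 'fy': 347.57366184189755, 'cx': 319.82216123787254, 'cy': 203.6513125858902, 'D': array([-0.06575174,  0.        ,  0.        ,  0.        ,  0.        ]), 'tool_from_camera': array([[-9.27223504e-04,  9.63664671e-01,  2.67113351e-01,
        -7.24318754e-02],
       [-7.34073635e-04, -2.67114050e-01,  9.63664644e-01,
        -1.60906017e-01],
       [ 9.99999301e-01,  6.97451640e-04,  9.55075253e-04,
         5.02709019e-04],
       [ 0.00000000e+00,  0.00000000e+00,  0.00000000e+00,
         1.00000000e+00]])}
top dish 0.52 [235.4 184.3] [0.6247 0.2734 0.    ]
top dropper 0.47 [234.6 221.2] [0.5049 0.2774 0.    ]
top lens 0.83 [425.1 207.7] [ 0.5338 -0.3405  0.    ]
top lens 0.39 [235.5 188.4] [0.6113 0.2732 0.    ]
side mark_1 0.71 [333.6 220.7] [0.4969 0.0523 0.052 ]
side mark_1 0.58 [284.6 217.6] [0.6086 0.0724 0.052 ]
side knob_1 0.67 [292.9 309.7] [0.4768 0.3695 0.083 ]
side dish 0.63 [242.3 291.4] [0.6208 0.2751 0.    ]
side dropper 0.59 [294.5 312.9] [0.5031 0.2982 0.    ]
side lens 0.53 [355.3 170.6] [ 0.5302 -0.3323  0.    ]
```

View pics/a.png

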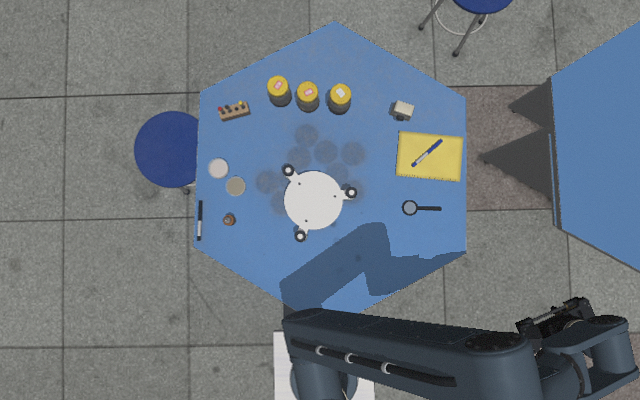

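View pics/b.png

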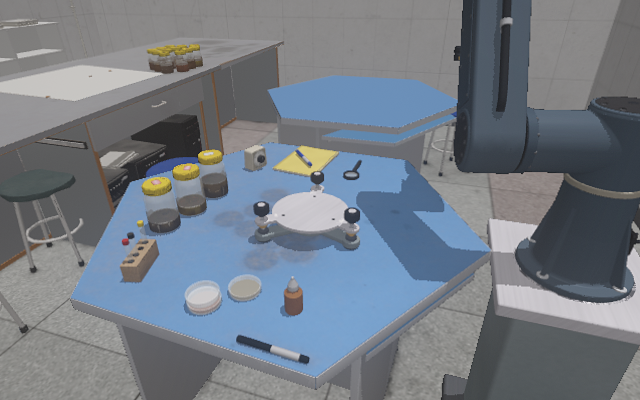

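```bash
python3 - <<'E'
from h import *
from scipy.optimize import least_squares
print(get_obs()['time'])
K=[(351,193),(300,236),(288,170.5)]
P=np.array([at('top',k,.093)for k in K]);print(P.round(4))
f=lambda p:np.concatenate([P[i,:2]-p[:2]-.118*np.array([np.cos(p[2]+s*2.0944),np.sin(p[2]+s*2.0944)])for i,s in enumerate((0,-1,1))]) 
g=lambda s0:least_squares(f,[P[:,0].mean(),P[:,1].mean(),s0])
r=min((g(s) for s in np.arange(0,6.3,.7)),key=lambda r:r.cost);print(r.x,r.fun.round(4))
print(at('top',(313,199.5),.052))
im=cv2.imread('pics/a.png')[150:260,255:385];cv2.imwrite('pics/c.png',cv2.resize(im,None,fx=6,fy=5,interpolation=2))
E
```

```text
1.0
[[ 0.581  -0.0944  0.093 ]
 [ 0.4549  0.0629  0.093 ]
 [ 0.6542  0.0952  0.093 ]]
[0.56335658 0.02125941 4.86838791] [-0.0007  0.0009  0.0016 -0.0007 -0.0009 -0.0002]
[0.56629996 0.02166778 0.052     ]
```

Emit:
drive_tool:
  plan:
    - [-40, 0, -29, 0, 0, 0, 0]
    - [-80, 0, -58, 0, 0, 0, 0]
    - [-120, 0, -87, 0, 0, 0, 0]
    - [-160, 0, -116, 0, 0, 0, 0]
    - [-200, 0, -145, 0, 0, 0, 0]
    - [-240, 0, -174, 0, 0, 0, 0]
    - [-280, 0, -203, 0, 0, 0, 0]
    - [-320, 0, -232, 0, 0, 0, 0]
    - [-360, 0, -261, 0, 0, 0, 0]
    - [-400, 0, -290, 0, 0, 0, 0]
  newtons: 15

```text
time: 2.0
position: [0.494, -0.169, 0.2228]
tool_rot: [0.128, -0.695, 0.696, -0.128]
ft_force: [1.1, -0.9, 0.0]
grip_width: 0.0145
```

Emit:
drive_tool:
  plan:
    - [-40, 15, -29, 0, 0, 0, 0]
    - [-80, 35, -58, 0, 0, 0, 0]
    - [-110, 60, -80, 0, 0, 0, 0]
    - [-120, 70, -88, 0, 0, 0, 0]
    - [-120, 70, -88, 0, 0, 0, 0]
    - [-120, 70, -88, 0, 0, 0, 0]

```text
time: 2.6
position: [0.5736, -0.0466, 0.1528]
tool_rot: [0.128, -0.695, 0.696, -0.128]
ft_force: [-0.6, -1.2, -0.4]
grip_width: 0.0004
```

```bash
python3 - <<'E'
from h import *
o=get_obs();print(o['time'],o['q'].round(3),o['position'],o['ft_force'],R.from_quat(o['tool_rot']).as_matrix().round(3))
cv2.imwrite('pics/d.png',camera('wrist'))
for n,z in {'plate_level':.052,'mark_1':.0525,'knob_1':.083}.items():
    for r in mark_of('wrist',n)[:4]: print(n,round(r['conf'],2),np.round(r['location'],1),at('wrist',r['location'],z,o).round(4))
E
```

```text
2.6 [-2.750e-01  5.510e-01  1.626e+00 -1.000e-03  9.650e-01  9.330e-01] [ 0.5736328  -0.04658257  0.15281237] [-0.56171612 -1.21179213 -0.37686337] [[-0.934 -0.     0.356]
 [-0.356 -0.001 -0.934]
 [ 0.001 -1.     0.001]]
```

View pics/d.png

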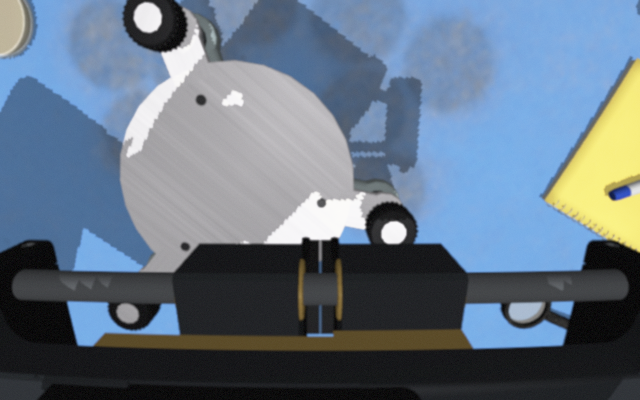

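```bash
python3 - <<'E'
from h import *
o=get_obs()
for n,p in dict(A=(321.5,203),B=(185,246),C=(201,100)).items(): print(n,at('wrist',p,.053,o).round(4))
for n,p in dict(A=(394,232),B=(127,313),C=(152,17)).items(): print('K',n,at('wrist',p,.093,o).round(4))
E
```

```text
A [ 0.5753 -0.0493  0.053 ]
B [0.5018 0.042  0.053 ]
C [0.617  0.0607 0.053 ]
K A [ 0.5838 -0.0986  0.093 ]
K B [0.4544 0.0603 0.093 ]
K C [0.657  0.0899 0.093 ]
```

Emit:
drive_tool:
  plan:
    - [0, 45, 0, 0, 0, 0, 0]
    - [0, 80, 1, 0, 0, 0, 0]
    - [0, 94, 1, 0, 0, 0, 0]
    - [0, 94, 1, 0, 0, 0, 0]
    - [0, 94, 1, 0, 0, 0, 0]
    - [0, 94, 1, 0, 0, 0, 0]

```text
time: 3.4
position: [0.5757, -0.0473, 0.0604]
tool_rot: [0.127, -0.695, 0.696, -0.129]
ft_force: [-0.3, -0.7, 0.3]
grip_width: 0.0007
```

```bash
python3 -c "
from h import *
o=get_obs();print(o['position'],o['ft_force'])"
```

```text
[ 0.57569418 -0.04727633  0.06038861] [-0.26052943 -0.70459285  0.27672778]
```

Emit:
drive_tool:
  plan:
    - [0, 3, 0, 0, 0, 0, 0]
    - [0, 5, 0, 0, 0, 0, 0]
    - [0, 5.5, 0, 0, 0, 0, 0]
    - [0, 5.5, 0, 0, 0, 0, 0]

```text
time: 3.8
position: [0.5742, -0.0466, 0.0531]
tool_rot: [0.128, -0.695, 0.695, -0.128]
ft_force: [-0.4, -0.9, 0.7]
grip_width: 0.0004
```

Emit:
drive_tool:
  plan:
    - [0, 0.5, 0, 0, 0, 0, 0]
    - [0, 0.5, 0, 0, 0, 0, 0]

```text
time: 4.0
position: [0.5743, -0.0467, 0.0527]
tool_rot: [0.128, -0.695, 0.695, -0.128]
ft_force: [-0.7, 0.4, 1.8]
grip_width: 0.0006
```

Emit:
drive_tool:
  plan:
    - [0, 0.5, 0, 0, 0, 0, 0]
    - [0, 0.5, 0, 0, 0, 0, 0]

```text
time: 4.2
position: [0.5743, -0.0467, 0.0524]
tool_rot: [0.128, -0.695, 0.695, -0.128]
ft_force: [-0.6, 0.0, 3.3]
grip_width: 0.0004
```

Emit:
drive_tool:
  plan:
    - [0, 0.5, 0, 0, 0, 0, 0]
    - [0, 0.5, 0, 0, 0, 0, 0]

```text
time: 4.4
position: [0.5743, -0.0467, 0.052]
tool_rot: [0.128, -0.695, 0.695, -0.128]
ft_force: [-1.1, 0.8, 5.9]
grip_width: 0.0002
```

Emit:
drive_tool:
  plan:
    - [0, 0.5, 0, 0, 0, 0, 0]
    - [0, 0.5, 0, 0, 0, 0, 0]

```text
time: 4.6
position: [0.5743, -0.0467, 0.0518]
tool_rot: [0.128, -0.695, 0.695, -0.128]
ft_force: [-0.8, 0.1, 8.7]
grip_width: 0.0003
```

Emit:
drive_tool:
  plan:
    - [0, -8, 0, 0, 0, 0, 0]
    - [12, -8, -37, 0, 0, 0, 0]
    - [24, -8, -74, 0, 0, 0, 0]
    - [36, -8, -111, 0, 0, 0, 0]
    - [36, -6, -111, 0, 0, 0, 0]
    - [36, -4, -111, 0, 0, 0, 0]
    - [36, -3.5, -111, 0, 0, 0, 0]
    - [36, -3.5, -111, 0, 0, 0, 0]

```text
time: 5.4
position: [0.5026, 0.0433, 0.0545]
tool_rot: [0.127, -0.695, 0.696, -0.128]
ft_force: [0.2, -0.1, -0.8]
grip_width: 0.0005
```

Emit:
drive_tool:
  plan:
    - [0, 1, 0, 0, 0, 0, 0]
    - [0, 1, 0, 0, 0, 0, 0]

```text
time: 5.6
position: [0.5016, 0.0436, 0.0534]
tool_rot: [0.127, -0.695, 0.696, -0.128]
ft_force: [0.2, -0.0, -0.5]
grip_width: 0.0007
```

Emit:
drive_tool:
  plan:
    - [0, 0.5, 0, 0, 0, 0, 0]
    - [0, 1, 0, 0, 0, 0, 0]
    - [0, 1, 0, 0, 0, 0, 0]

```text
time: 5.9
position: [0.5013, 0.044, 0.0527]
tool_rot: [0.128, -0.695, 0.696, -0.128]
ft_force: [-0.7, -0.7, 1.8]
grip_width: 0.0005
```

Emit:
drive_tool:
  plan:
    - [0, 0.5, 0, 0, 0, 0, 0]
    - [0, 1, 0, 0, 0, 0, 0]
    - [0, 1, 0, 0, 0, 0, 0]

```text
time: 6.2
position: [0.5013, 0.044, 0.052]
tool_rot: [0.128, -0.695, 0.696, -0.128]
ft_force: [-0.8, -1.1, 5.8]
grip_width: 0.0003
```

Emit:
drive_tool:
  plan:
    - [0, 0.5, 0, 0, 0, 0, 0]
    - [0, 0.5, 0, 0, 0, 0, 0]
    - [0, 0.5, 0, 0, 0, 0, 0]

```text
time: 6.5
position: [0.5013, 0.044, 0.0518]
tool_rot: [0.128, -0.695, 0.696, -0.128]
ft_force: [-0.8, -1.8, 8.0]
grip_width: 0.0004
```

Emit:
drive_tool:
  plan:
    - [0, -10, 0, 0, 0, 0, 0]
    - [-38, -10, 8, 0, 0, 0, 0]
    - [-76, -10, 16, 0, 0, 0, 0]
    - [-114, -10, 24, 0, 0, 0, 0]
    - [-114, -8, 24, 0, 0, 0, 0]
    - [-114, -6, 24, 0, 0, 0, 0]
    - [-114, -5, 24, 0, 0, 0, 0]
    - [-114, -5, 24, 0, 0, 0, 0]

```text
time: 7.3
position: [0.614, 0.0625, 0.0555]
tool_rot: [-0.129, 0.696, -0.695, 0.127]
ft_force: [-0.5, -0.2, 0.1]
grip_width: 0.0009
```

Emit:
drive_tool:
  plan:
    - [0, 0.5, 0, 0, 0, 0, 0]
    - [0, 1, 0, 0, 0, 0, 0]
    - [0, 1, 0, 0, 0, 0, 0]

```text
time: 7.6
position: [0.6159, 0.0623, 0.0551]
tool_rot: [-0.128, 0.695, -0.695, 0.128]
ft_force: [-0.1, -0.0, 0.2]
grip_width: 0.0003
```

Emit:
drive_tool:
  plan:
    - [0, 0.5, 0, 0, 0, 0, 0]
    - [0, 1, 0, 0, 0, 0, 0]
    - [0, 1, 0, 0, 0, 0, 0]

```text
time: 7.9
position: [0.6162, 0.0623, 0.0541]
tool_rot: [0.128, -0.695, 0.695, -0.128]
ft_force: [0.7, 0.3, 0.3]
grip_width: 0.0004
```

Emit:
drive_tool:
  plan:
    - [0, 0.5, 0, 0, 0, 0, 0]
    - [0, 0.5, 0, 0, 0, 0, 0]
    - [0, 0.5, 0, 0, 0, 0, 0]

```text
time: 8.2
position: [0.6162, 0.0623, 0.0538]
tool_rot: [0.128, -0.695, 0.695, -0.128]
ft_force: [-0.5, -0.6, 2.7]
grip_width: 0.0006
```

Emit:
drive_tool:
  plan:
    - [0, 0.5, 0, 0, 0, 0, 0]
    - [0, 0.5, 0, 0, 0, 0, 0]
    - [0, 0.5, 0, 0, 0, 0, 0]

```text
time: 8.5
position: [0.6163, 0.0623, 0.0534]
tool_rot: [0.128, -0.695, 0.695, -0.128]
ft_force: [-1.9, 0.6, 4.9]
grip_width: 0.0001
```

Emit:
drive_tool:
  plan:
    - [0, 0.5, 0, 0, 0, 0, 0]
    - [0, 0.5, 0, 0, 0, 0, 0]
    - [0, 0.5, 0, 0, 0, 0, 0]

```text
time: 8.8
position: [0.6163, 0.0624, 0.0531]
tool_rot: [0.128, -0.695, 0.695, -0.128]
ft_force: [-0.4, -1.3, 6.6]
grip_width: 0.0005
```

Emit:
drive_tool:
  plan:
    - [0, -40, 0, 0, 0, 0, 0]
    - [0, -75, 0, 0, 0, 0, 87]
    - [-25, -75, -7, 0, 0, 0, 87]
    - [-48, -75, -14, 0, 0, 0, 87]
    - [-48, -75, -14, 0, 0, 0, 87]
    - [-48, -75, -14, 0, 0, 0, 87]
    - [-48, -75, -14, 0, 0, 0, 87]
  newtons: 20

```text
time: 9.5
position: [0.6546, 0.0921, 0.1265]
tool_rot: [-0.129, 0.696, -0.695, 0.127]
ft_force: [-0.1, 0.7, -0.1]
grip_width: 0.0405
```

```bash
python3 - <<'E'
from h import *
o=get_obs();print(o['time'],o['q'].round(3),o['position'],o['grip_width'])
cv2.imwrite('pics/e.png',camera('wrist'))
for n,z in {'mark_1':.0525,'knob_1':.083}.items():
    for r in mark_of('wrist',n)[:4]: print(n,round(r['conf'],2),np.round(r['location'],1),at('wrist',r['location'],z,o).round(4))
E
```

```text
9.5 [-0.029  0.687  1.416 -0.     1.042  1.178] [0.65459142 0.09213651 0.12652775] 0.040534882282607904
```

View pics/e.png

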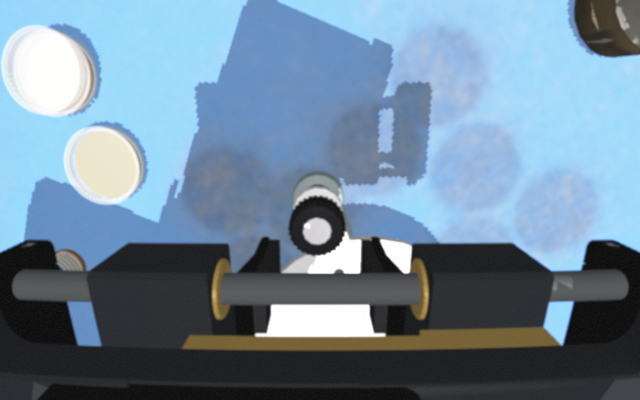

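```bash
python3 - <<'E'
from h import *
o=get_obs();Rt=R.from_quat(o['tool_rot']).as_matrix()
for p in((317,226),(317,231)):
    w=at('wrist',p,.093,o);print(w.round(4),(Rt.T@(w-o['position'])*1e3).round(1))
E
```

```text
[0.6591 0.0945 0.093 ] [-4.6 34.1 -1. ]
[0.6562 0.0934 0.093 ] [-1.5 34.1 -1. ]
```

Emit:
drive_tool:
  plan:
    - [-2, 0, -1, 0, 0, 0, 87]
    - [-2, 10, -1, 0, 0, 0, 87]
    - [-2, 20, -1, 0, 0, 0, 87]
    - [-2, 30, -1, 0, 0, 0, 87]
    - [-2, 45, -1, 0, 0, 0, 87]
    - [-2, 59, -1, 0, 0, 0, 87]
    - [-2, 59, -1, 0, 0, 0, 87]
    - [-2, 59, -1, 0, 0, 0, 87]

```text
time: 10.45
position: [0.6572, 0.0942, 0.0676]
tool_rot: [-0.128, 0.696, -0.695, 0.127]
ft_force: [-0.2, -0.5, 0.6]
grip_width: 0.087
```

Emit:
drive_tool:
  plan:
    - [0, 0, 0, 0, 0, 0, 20]
    - [0, 0, 0, 0, 0, 0, 20]
    - [0, 0, 0, 0, 0, 0, 20]
    - [0, 0, 0, 0, 0, 0, 20]
    - [0, 0, 0, 0, 0, 0, 20]
    - [0, 0, 0, 0, 0, 0, 20]
    - [0, 0, 0, 0, 0, 0, 20]
  newtons: 15

```text
time: 11.15
position: [0.6576, 0.0942, 0.0686]
tool_rot: [-0.128, 0.695, -0.695, 0.128]
ft_force: [0.1, 0.2, -0.6]
grip_width: 0.0388
```

Emit:
drive_tool:
  plan:
    - [0, 0, 0, 0, 0, 0, 20]
    - [0, 0, 0, 0, 0, 0, 20]
    - [0, 0, 0, 0, 0, 0, 20]
    - [0, 0, 0, 0, 0, 0, 20]

```text
time: 11.55
position: [0.6571, 0.095, 0.0686]
tool_rot: [-0.128, 0.696, -0.695, 0.128]
ft_force: [-0.5, 5.0, 1.6]
grip_width: 0.0346
```

Emit:
drive_tool:
  plan:
    - [0, 0, -1, 0, 0, 0, 20]
    - [0, 0, -1, 0, -7, 0, 20]
    - [0, 0, -1, 0, -14, 0, 20]
    - [0, 0, -1, 0, -21, 0, 20]
    - [0, 0, -1, 0, -28, 0, 20]
    - [0, 0, -1, 0, -35, 0, 20]
    - [0, 0, -1, 0, -42, 0, 20]
    - [0, 0, -1, 0, -49, 0, 20]
    - [0, 0, -1, 0, -56, 0, 20]
    - [0, 0, -1, 0, -63, 0, 20]

```text
time: 12.55
position: [0.6558, 0.096, 0.0685]
tool_rot: [-0.474, 0.526, -0.524, 0.473]
ft_force: [-4.1, 5.1, 3.2]
grip_width: 0.0346
```

Emit:
drive_tool:
  plan:
    - [0, 0, 0, 0, -1, 0, 20]
    - [0, 0, 0, 0, -1, 0, 20]

```text
time: 12.75
position: [0.6558, 0.0961, 0.0685]
tool_rot: [-0.478, 0.523, -0.521, 0.477]
ft_force: [-2.7, 5.5, 3.2]
grip_width: 0.0345
```

Emit:
drive_tool:
  plan:
    - [0, 0, 0, 0, 0, 0, 87]
    - [0, 0, 0, 0, 0, 0, 87]
    - [0, 0, 0, 0, 0, 0, 87]
    - [0, -20, 0, 0, 0, 0, 87]
    - [0, -45, 0, 0, 0, 0, 60]
    - [0, -45, 0, 0, 0, 0, 0]
    - [37, -45, -36, 0, 0, 0, 0]
    - [37, -45, -36, 0, 0, 0, 0]
    - [37, -45, -36, 0, 0, 0, 0]
    - [37, -45, -36, 0, 0, 0, 0]

```text
time: 13.75
position: [0.6191, 0.0612, 0.1134]
tool_rot: [0.477, -0.522, 0.523, -0.477]
ft_force: [0.3, 0.5, 1.0]
grip_width: 0.0278
```

Emit:
drive_tool:
  plan:
    - [0, 0, 0, 0, 0, 0, 0]
    - [0, 0, 0, 0, 0, 0, 0]
    - [0, 0, 0, 0, 0, 0, 0]
    - [0, 0, 0, 0, 0, 0, 0]

```text
time: 14.15
position: [0.6183, 0.0617, 0.1135]
tool_rot: [0.477, -0.522, 0.522, -0.477]
ft_force: [-0.6, -0.4, 0.2]
grip_width: 0.0018
```

Down to about 55 mm, then feel.

Emit:
drive_tool:
  plan:
    - [0, 35, 0, 0, 0, 0, 0]
    - [0, 50, 0, 0, 0, 0, 0]
    - [0, 57, 0, 0, 0, 0, 0]
    - [0, 58, 0, 0, 0, 0, 0]
    - [0, 58, 0, 0, 0, 0, 0]
    - [0, 58, 0, 0, 0, 0, 0]

```text
time: 14.75
position: [0.6188, 0.0614, 0.0565]
tool_rot: [0.477, -0.521, 0.522, -0.477]
ft_force: [0.2, -0.0, -0.0]
grip_width: 0.0007
```

Emit:
drive_tool:
  plan:
    - [0, 1, 0, 0, 0, 0, 0]
    - [0, 1.5, 0, 0, 0, 0, 0]
    - [0, 1.5, 0, 0, 0, 0, 0]
    - [0, 1.5, 0, 0, 0, 0, 0]

```text
time: 15.15
position: [0.6181, 0.0615, 0.0542]
tool_rot: [0.477, -0.522, 0.522, -0.477]
ft_force: [-0.1, -0.7, -0.1]
grip_width: 0.0006
```

Emit:
drive_tool:
  plan:
    - [0, 0.5, 0, 0, 0, 0, 0]
    - [0, 1, 0, 0, 0, 0, 0]
    - [0, 1, 0, 0, 0, 0, 0]
    - [0, 1, 0, 0, 0, 0, 0]

```text
time: 15.55
position: [0.618, 0.0615, 0.053]
tool_rot: [-0.477, 0.522, -0.522, 0.477]
ft_force: [0.1, -0.1, -0.7]
grip_width: 0.0004
```

Emit:
drive_tool:
  plan:
    - [0, 0.5, 0, 0, 0, 0, 0]
    - [0, 1, 0, 0, 0, 0, 0]
    - [0, 1, 0, 0, 0, 0, 0]
    - [0, 1, 0, 0, 0, 0, 0]

```text
time: 15.95
position: [0.6181, 0.0615, 0.0523]
tool_rot: [0.477, -0.522, 0.522, -0.477]
ft_force: [-1.2, 0.8, 2.9]
grip_width: 0.0006
```

Emit:
drive_tool:
  plan:
    - [0, 0.5, 0, 0, 0, 0, 0]
    - [0, 0.8, 0, 0, 0, 0, 0]
    - [0, 0.8, 0, 0, 0, 0, 0]
    - [0, 0.8, 0, 0, 0, 0, 0]

```text
time: 16.35
position: [0.6182, 0.0615, 0.0519]
tool_rot: [0.477, -0.522, 0.522, -0.477]
ft_force: [-0.7, 0.2, 5.5]
grip_width: 0.0002
```

Emit:
drive_tool:
  plan:
    - [0, -8, 0, 0, 0, 0, 0]
    - [37, -8, -11, 0, 0, 0, 0]
    - [74, -8, -22, 0, 0, 0, 0]
    - [112, -8, -34, 0, 0, 0, 0]
    - [112, -5, -34, 0, 0, 0, 0]
    - [112, -2.5, -34, 0, 0, 0, 0]
    - [112, -1.5, -34, 0, 0, 0, 0]
    - [112, -1, -34, 0, 0, 0, 0]
    - [112, -1, -34, 0, 0, 0, 0]
    - [112, -1, -34, 0, 0, 0, 0]

```text
time: 17.35
position: [0.5744, -0.0461, 0.0523]
tool_rot: [0.477, -0.522, 0.522, -0.477]
ft_force: [0.8, -0.3, 0.5]
grip_width: 0.0002
```

Emit:
drive_tool:
  plan:
    - [0, 0.5, 0, 0, 0, 0, 0]
    - [0, 0.8, 0, 0, 0, 0, 0]
    - [0, 0.8, 0, 0, 0, 0, 0]
    - [0, 0.8, 0, 0, 0, 0, 0]

```text
time: 17.75
position: [0.5744, -0.0464, 0.0518]
tool_rot: [-0.477, 0.522, -0.522, 0.477]
ft_force: [-0.0, 3.9, 5.2]
grip_width: 0.0002
```

Emit:
drive_tool:
  plan:
    - [0, 0.4, 0, 0, 0, 0, 0]
    - [0, 0.4, 0, 0, 0, 0, 0]
    - [0, 0.4, 0, 0, 0, 0, 0]

```text
time: 18.05
position: [0.5744, -0.0464, 0.0515]
tool_rot: [-0.476, 0.522, -0.522, 0.477]
ft_force: [0.6, 4.5, 5.7]
grip_width: 0.0003
```

Emit:
drive_tool:
  plan:
    - [0, -8, 0, 0, 0, 0, 0]
    - [-28, -8, -27, 0, 0, 0, 0]
    - [-56, -8, -54, 0, 0, 0, 0]
    - [-84, -8, -81, 0, 0, 0, 0]
    - [-84, -5, -81, 0, 0, 0, 0]
    - [-84, -3, -81, 0, 0, 0, 0]
    - [-84, -1.5, -81, 0, 0, 0, 0]
    - [-84, -1, -81, 0, 0, 0, 0]
    - [-84, -1, -81, 0, 0, 0, 0]
    - [-84, -1, -81, 0, 0, 0, 0]

```text
time: 19.05
position: [0.5024, 0.0431, 0.0523]
tool_rot: [0.476, -0.521, 0.523, -0.477]
ft_force: [0.3, -0.2, 1.3]
grip_width: -0.0
```

Emit:
drive_tool:
  plan:
    - [0, 0.5, 0, 0, 0, 0, 0]
    - [0, 0.8, 0, 0, 0, 0, 0]
    - [0, 0.8, 0, 0, 0, 0, 0]
    - [0, 0.8, 0, 0, 0, 0, 0]

```text
time: 19.45
position: [0.5021, 0.0434, 0.0517]
tool_rot: [0.477, -0.521, 0.523, -0.478]
ft_force: [2.6, -3.5, 5.2]
grip_width: 0.0009
```

Emit:
drive_tool:
  plan:
    - [0, 0.4, 0, 0, 0, 0, 0]
    - [0, 0.4, 0, 0, 0, 0, 0]
    - [0, 0.4, 0, 0, 0, 0, 0]

```text
time: 19.75
position: [0.5021, 0.0435, 0.0515]
tool_rot: [0.477, -0.521, 0.523, -0.478]
ft_force: [1.7, -3.5, 6.8]
grip_width: 0.0006
```

Emit:
drive_tool:
  plan:
    - [0, -30, 0, 0, 0, 0, 0]
    - [0, -70, 0, 0, 0, 0, 0]
    - [0, -110, 0, 0, 0, 0, 0]
    - [0, -110, 0, 0, 0, 0, 0]
    - [0, -110, 0, 0, 0, 0, 0]

```text
time: 20.25
position: [0.4998, 0.0446, 0.1609]
tool_rot: [-0.477, 0.522, -0.521, 0.477]
ft_force: [-1.1, -0.7, -0.5]
grip_width: 0.0001
```

```bash
python3 -c "
from h import *
o=get_obs();print(o['time'],o['position'],o['ft_force']);print(hand_in())"
```

```text
20.25 [0.49983039 0.04455348 0.16085154] [-1.05010114 -0.74237661 -0.52676613]
the job is handed in; nothing more can be done
None
```

The far-left corner, at about (0.656, 0.094), was the high one. I turned its knob about 64° counter-clockwise, let go, lifted clear and handed in at 20 s.

| Dot | Before (mm) | After (mm) |
|---|---|---|
| High corner | 54.1 | 52.7 |
| Second dot | 52.9 | 52.4 |
| Third dot | 52.9 | 52.4 |

- **Heights:** these are felt heights corrected for the plate's give. They seem to read about 0.5 mm too high, so I judged level by comparing the three dots, not by the absolute values.
- **Result:** the turned corner's dot is still about 0.25 mm above the other two, and I estimate about 0.3 mm above its proper height. That is inside the 0.8 mm tolerance, so I did not trim it further.
- **Disagreement:** the dot dropped about 1.4 mm where the turn should have given 1.56 mm. The other two dropped about 0.45 mm where about 0.3 mm was expected. Both differences are about as large as the scatter in my readings.
- **Forces:** the felt force at the dots read at most about 9 N.
- **Surroundings:** I kept away from the things round the table, but took no final picture to confirm they had not moved.

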